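# Chopping board from the drainer into the steriliser

## Robot

A 7-joint arm with a two-finger parallel gripper is mounted at the origin on the work surface. World frame = base frame: x ahead of the robot, y to its left, z up, the work surface at z = 0. Lengths are in mm, angles in rad, forces in N, time in s.
With the tool pointing down it reaches from about 425 to 825 mm from the base axis. Payload 3.6 kg.
Tool frame: the origin (TCP) lies at the very end of the fingers, on their centre line; the grasp point (between the pads) lies 19 mm behind it; z points along the fingers, y is the direction in which the jaws open and shut (so a half turn about z gives the same grasp; the last joint's range is limited). The gripper opens to 93 mm and grips with 3 to 60 N. Pads are 15 mm wide; open, the fingers measure 128 mm over their backs; the gripper's body (75 mm by 188 mm) begins 65 mm behind the grasp point.
Start: joints at [1.183, 0.615, -0.013, 1.423, 0.008, 1.103, -0.04], TCP at [230.083, -607.885, 218.64] pointing down, gripper open.
Joint ranges: [-3.12, 3.12], [-0.3, 2.06], [-1.34, 1.32], [0.26, 2.42], [-1.36, 4.5], [0.01, 1.98], [-2.84, 2.84]. Speed limits (rad/s): [2.79, 2.79, 3.14, 3.14, 3.14, 3.14, 3.14].

## Interface

Orientations are given as [roll, pitch, yaw] about the fixed x, y, z axes, in that order (R = Rz(yaw) Ry(pitch) Rx(roll)).
In Python, from bench import status, viewer, job_done gives the robot as it stands. The module is installed in compiled form; this text tells all that it offers.
- The arm moves only by the tool apply_moves, never from a script. Its argument "rows" is a list that holds one entry, the list of rows, each a list of 5 numbers: the opening, from -1 (shut) to 1 (fully open), then the shift along the tool's x, y, z in mm, then the turn about the tool's z in degrees. In form: [[[grip, x, y, z, roll], ...]]. A call has 1 to 20 rows; each row shifts and turns the commanded pose from where the row before left it, along the tool's axes as they then stand; what a row does not reach is not made up. A row lasts 1/10 s, in which the tool goes at most 50 mm and 8.59 degrees, less where a joint would pass 70% of its speed; a pose out of reach is approached as far as the arm can. A call with a gripper value outside its range is refused whole. The fingers move at their own pace and stop on an object; "squeeze" is the grip in N (left out, the last holds). Time passes only in rows, so rows that do not move let the fingers close. It gives the time, the measured TCP pose, the force and the opening at its end, in the units of the state.
- status.observe(): the state, without advancing time (a new reading comes with each control period).
- viewer.grab_frame(name): name is "scene" or "top" or "wrist"; returns (picture, depth): 480x640x3 uint8, red, green, blue; 480x640 float32, mm along the optical axis (not along the pixel's ray), 0 where there is no reading.
- viewer.get_calibration(name): a dict with "K" (3x3 intrinsics, pixels), "world_to_cam" (4x4, takes a point from world to camera coordinates). Camera axes: x right, y down, z forward; pixel columns grow to the right and rows downward; lengths in mm; the calibration is good to about 2 mm. A picture is of the moment at which its call begins: read the wrist's pose just before it. get_calibration takes no time and is no camera call; for the wrist camera it gives the pose at the moment of the call.
- job_done(): hands the job in, once; it reports no verdict.
Trained networks look in the newest picture that a camera, given by its name, has taken for a name from the list of things; names that differ only in an ending like _2 or _b are one class to them, and where a whole thing is asked for, a point or a joint stands for the part that bears it (a point fixed in the world has none). Each returns a list of dicts, best first, with "confidence" (0 to 1); they miss things now and then, are a little off and sometimes report something else, mostly with a low value. They report only what shows in the picture. A call takes as long as a camera call. They do not tell look-alikes from the thing itself.
- viewer.look_for(camera, target): "extent" ([left, top, right, bottom] as shares, 0 to 1, of the picture: columns of its width, rows of its height, round what is visible of it).
The state is a dict: "time_s": time; "q": joint angles; "joint_vel": joint speeds; "joint_efforts": joint torques, N m; "eef_pos": TCP position; "orientation": TCP orientation; "wrist_force": force on the tool from outside, world axes, zero at the start; "ft_torque": the same for the moment, N m; "width": finger opening in mm.
Only numpy, scipy, OpenCV 4.12 (cv2) and the standard library are available. Lean on these libraries where they do the work, as an engineer would, in place of code of your own. Each camera call takes 0.05 s, during which the arm holds its last target.

## Task

The white chopping board with the hand slot has drained: draw it up out of the leaning wire drainer, stand it in a free slot of the board steriliser (either way round, hand slot uppermost), lowering it right to the bottom rather than letting it fall, and then press the start button. Leave the other boards as they stand.

Things in the scene. Friction and masses are not known exactly. Their poses are not given: they have to be found in the camera images.
- board: White plastic board, 230 wide (y), 140 high (z), 10 mm thick (x), 300 g; origin: middle of its lower 230 mm edge, mid-thickness. Hand slot through it at y -100 to -50, z 104 to 124 mm; the rest is solid. Starts in a drainer slot leaning 0.5 rad from vertical, upper edge towards the robot, lying on the tines below it; x then points away from the robot and up, z up the slope.
- drainer: Steel wire drainer, fixed, tray 270 x 210 mm; origin on the worktop at its middle, z up, x away from the robot. Four slots (one empty), leaning 0.5 rad to -x, 18 mm wide, boards 44 mm apart square to their faces. Slot floor corners at x -75, -25, 25, 75, z 25 mm. Up the slope: tines under each board reach 88 mm, the lip in front 38 mm, both 105 mm wide in y.
- plain_board: Bystander: white plastic board without a hand slot, 180 wide, 110 high, 10 mm thick, leaning in another drainer slot. Origin and axes as for board.
- round_board: Bystander: round wooden board, 130 mm across, 10 mm thick, leaning in another drainer slot; its top is 126 mm up the slope from its origin, which lies on the slot's floor in mid-thickness. Axes as for board.
- steriliser: Board steriliser, fixed: white box with grey deck at z 80, 150 (x) by 329 mm (y). Origin on the worktop under the middle slot's middle, z up. Three upright slots along y at x -46, 0, 46 mm, each 18 mm wide, 250 mm long (y -125 to 125), 60 mm deep (floor at z 20), open at the top. Start button on the +y end (y 125 to 191). The wooden board takes one slot; the other two are free.
- slot_a (a point): Middle of the floor of the steriliser's slot at x -46 mm, 20 mm above the worktop; axes as the steriliser's.
- slot_b (a point): Middle of the floor of the steriliser's slot at x 0; axes as the steriliser's.
- slot_c (a point): Middle of the floor of the steriliser's slot at x 46 mm; axes as the steriliser's.
- wood_board: Bystander: rectangular wooden board, 200 wide, 110 high, 14 mm thick, standing upright in one of the steriliser's slots. Origin: middle of its lower edge, mid-thickness; x through the thickness, z up.
- start (a joint): Start button, round, 26 mm across, on the deck at the steriliser's control end, pressed straight down: 0 m up, 0.006 m fully down, which takes about 4 N; it springs back.
- start_top (a point): Middle of the top face of the start button.
Not all that is in view belongs to the job. What is shaped like the board but pink or turquoise is not meant.

How it is judged:
By the outcome, as a careful person would: the job done as asked, in the order asked, and still so for the second after the job is handed in, with the robot touching nothing.
It also fails if it takes over 61 s, if anything falls off the work surface, if the arm or the gripper's body presses on something with over 40 N, if the wrist force passes 120 N, or if a joint passes its speed limit or range.

## Working session

There is one attempt and no reset: what is moved stays moved. The work goes in short steps, Python scripts to look and compute and a tool call to move; the robot and the scene stay as the last step left them, time stands still between calls to the robot, and variables do not carry over. Pictures are saved under pics/ and viewed, and the job is handed in when it is done.

Besides the shell and the picture viewer there is one more tool, called after "Request:" by a JSON object that holds its "api" and its "payload". apply_moves: Moves the arm, as the interface text tells. Its arguments: {"type":"object","properties":{"rows":{"type":"array","items":{"type":"array","items":{"type":"array","items":{"type":"number"}}}},"squeeze":{"type":"number"}},"required":["rows"]}

```bash
mkdir -p pics; ls; cat > h.py <<'E'
import numpy as np, cv2, pickle
from bench import status, viewer
def grab(n,tag):
    T=viewer.get_calibration(n); p,d=viewer.grab_frame(n)
    pickle.dump((T,p,d),open(f'pics/{tag}.pkl','wb'))
    cv2.imwrite(f'pics/{tag}.png',cv2.cvtColor(p,cv2.COLOR_RGB2BGR)); return T,p,d
def load(tag): return pickle.load(open(f'pics/{tag}.pkl','rb'))
def cloud(T,d):
    K=np.array(T['K']);W=np.linalg.inv(np.array(T['world_to_cam']))
    v,u=np.mgrid[:480,:640]; c=np.stack([(u-K[0,2])/K[0,0]*d,(v-K[1,2])/K[1,1]*d,d],-1)
    return c@W[:3,:3].T+W[:3,3]
E
python3 - <<'E'
from h import *
for n in ['scene','top']:
    T,p,d=grab(n,n+'0')
    for t in ['board','steriliser','start','drainer']: print(n,t,[(np.round(np.array(r['extent'])*[640,480,640,480]).astype(int).tolist(),round(r['confidence'],2)) for r in viewer.look_for(n,t)])
print(status.observe())
E
```

```text
pics
scene board [([291, 209, 398, 288], 0.87), ([436, 243, 537, 309], 0.64), ([313, 189, 404, 225], 0.6)]
scene steriliser [([114, 192, 262, 294], 0.57)]
scene start []
scene drainer [([271, 262, 384, 354], 0.62)]
top board [([253, 300, 361, 380], 0.82), ([241, 210, 350, 236], 0.81), ([106, 215, 206, 325], 0.68), ([399, 168, 569, 283], 0.46)]
top steriliser [([404, 180, 567, 285], 0.82), ([256, 189, 337, 208], 0.44)]
top start [([423, 245, 439, 255], 0.51)]
top drainer [([254, 149, 347, 258], 0.75), ([427, 248, 436, 259], 0.7)]
{'time_s': 0.5, 'q': array([ 1.1825074 ,  0.61492085, -0.01258815,  1.42343853,  0.00811535,
        1.10340432, -0.04039692]), 'joint_vel': array([-0.00086585, -0.0014549 ,  0.00230356, -0.00035083,  0.00079536,
       -0.00084734, -0.00062918]), 'joint_efforts': array([-4.51377000e-04, -4.58387947e+01,  2.08488009e-01, -1.65859920e+01,
       -6.11112756e-02,  1.39783567e-02,  4.72085355e-05]), 'eef_pos': array([ 230.06001118, -607.87122809,  218.61390617]), 'orientation': array([-3.14147165e+00, -1.25256921e-05,  3.61831807e-01]), 'wrist_force': array([-0.01877192, -0.47818021, -0.26779258]), 'ft_torque': array([ 0.05863944,  0.01068963, -0.02492526]), 'width': 92.70501245447558}
```

View pics/scene0.png

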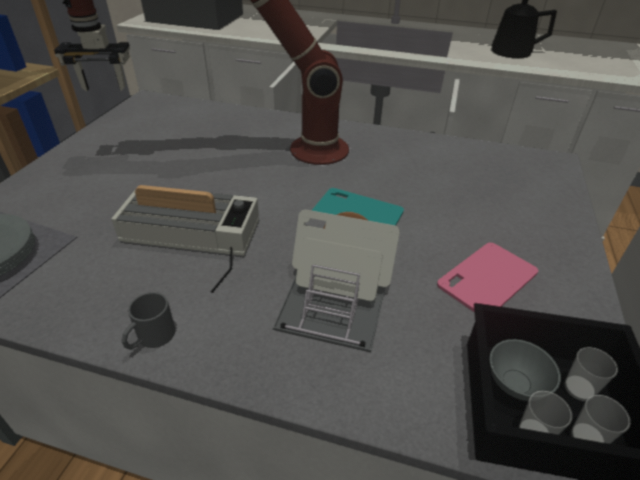

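View pics/top0.png

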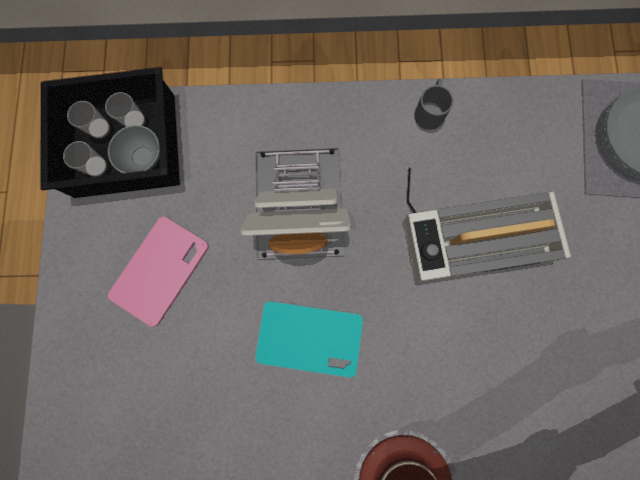

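```bash
python3 - <<'E'
from h import *
T,p,d=load('top0'); 
a=cv2.resize(p[140:270,230:360],(520,520),interpolation=cv2.INTER_CUBIC);b=cv2.resize(p[180:300,395:575],(780,520),interpolation=cv2.INTER_CUBIC)
cv2.imwrite('pics/z1.png',a[...,::-1]);cv2.imwrite('pics/z2.png',b[...,::-1])
Ts,ps,ds=load('scene0');cv2.imwrite('pics/z3.png',cv2.resize(ps[170:360,250:420],(680,600),interpolation=cv2.INTER_CUBIC)[...,::-1])
X=cloud(T,d); print(T['K'])
for u,v in [(262,152),(335,152),(340,255),(258,255),(245,224),(297,215),(345,222),(297,197),(297,240),(430,250),(430,215),(445,275),(562,270),(500,232),(480,265),(500,212),(270,160)]: print((u,v),X[v,u].round())
X=cloud(Ts,ds)
for u,v in [(340,225),(300,215),(395,225),(330,270),(375,295),(297,285),(300,320)]: print('s',(u,v),X[v,u].round())
E
```

```text
[[435.10723267   0.         319.94587831]
 [  0.         435.10723267 229.75818137]
 [  0.           0.           1.        ]]
(262, 152) [757. 309.  15.]
(335, 152) [756. 130.   3.]
(340, 255) [498. 125.  12.]
(258, 255) [503. 318.   6.]
(245, 224) [556. 329. 115.]
(297, 215) [584. 220.  69.]
(345, 222) [553. 115. 130.]
(297, 197) [618. 218.  99.]
(297, 240) [524. 220.  86.]
(430, 250) [493. -65. 103.]
(430, 215) [574. -75.  81.]
(445, 275) [441. -98.  84.]
(562, 270) [ 453. -389.    6.]
(500, 232) [ 523. -205.  132.]
(480, 265) [ 461. -175.   83.]
(500, 212) [ 590. -252.   25.]
(270, 160) [740. 291.   3.]
s (340, 225) [546. 205. 134.]
s (300, 215) [545. 111. 140.]
s (395, 225) [337. 313.   2.]
s (330, 270) [631. 207.  74.]
s (375, 295) [640. 313.  37.]
s (297, 285) [630. 130.   2.]
s (300, 320) [727. 170.   3.]
```

View pics/z1.png

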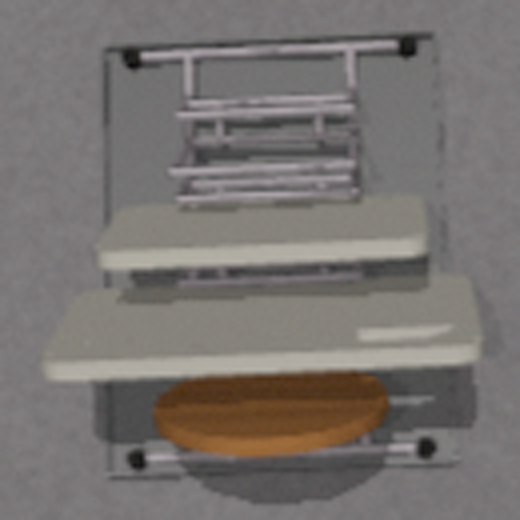

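View pics/z2.png

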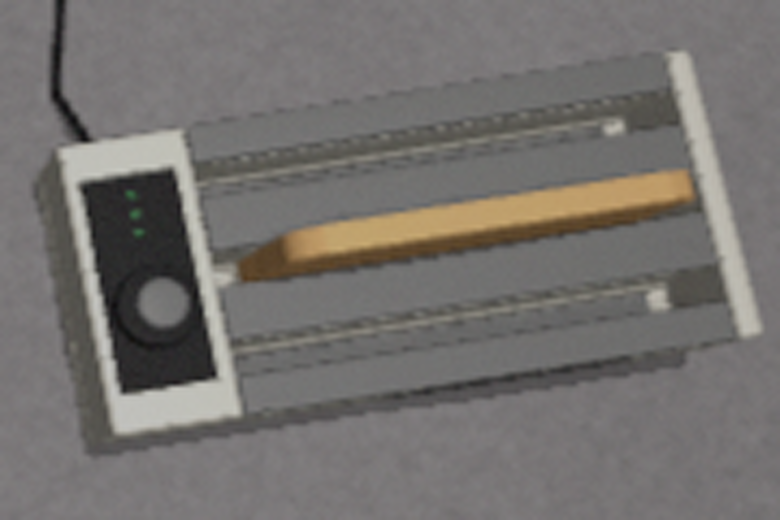

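View pics/z3.png

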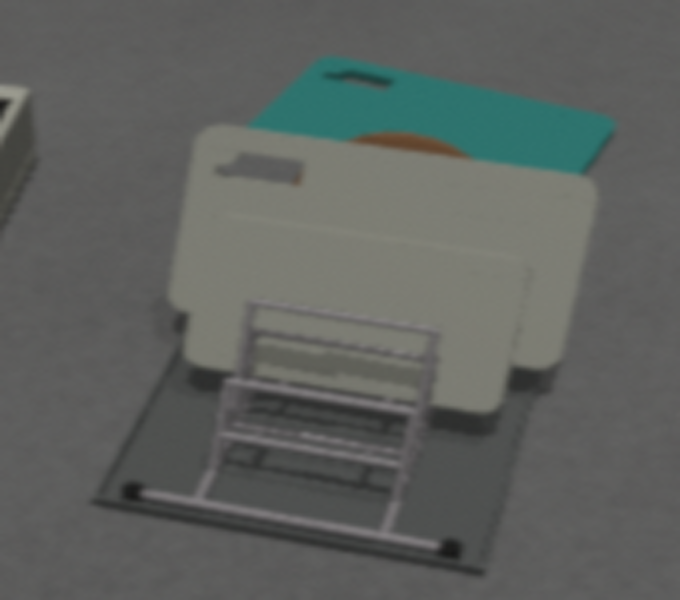

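```bash
cat >> h.py <<'E'
def planefit(P):
    c=np.median(P,0)
    for _ in range(5):
        n=np.linalg.svd(P-c,full_matrices=False)[2][2]; r=(P-c)@n; k=abs(r)<max(3,1.5*np.std(r)); P=P[k]; c=P.mean(0)
    return c,n*np.sign(n[2]),P
E
python3 - <<'E'
from h import *
for n in ['top0','scene0']:
    T,p,d=load(n);X=cloud(T,d)
    hsv=cv2.cvtColor(p,cv2.COLOR_RGB2HSV)
    m=(X[...,0]>500)&(X[...,0]<625)&(X[...,1]>95)&(X[...,1]<340)&(X[...,2]>50)&(hsv[...,1]<40)&(p.min(-1)>110)
    P=X[m];print(n,len(P))
    # remove plain board via plane split: s = coordinate along normal
    nn=np.array([np.cos(.5),0,np.sin(.5)]); s=P@nn; h,e=np.histogram(s,bins=np.arange(s.min(),s.max()+4,4)); print(list(zip(e.round(),h)))
E
```

```text
top0 2817
[(np.float64(533.0), np.int64(97)), (np.float64(537.0), np.int64(218)), (np.float64(541.0), np.int64(936)), (np.float64(545.0), np.int64(747)), (np.float64(549.0), np.int64(0)), (np.float64(553.0), np.int64(27)), (np.float64(557.0), np.int64(4)), (np.float64(561.0), np.int64(0)), (np.float64(565.0), np.int64(0)), (np.float64(569.0), np.int64(0)), (np.float64(573.0), np.int64(0)), (np.float64(577.0), np.int64(72)), (np.float64(581.0), np.int64(151)), (np.float64(585.0), np.int64(355)), (np.float64(589.0), np.int64(210))]
scene0 4893
[(np.float64(536.0), np.int64(336)), (np.float64(540.0), np.int64(1742)), (np.float64(544.0), np.int64(811)), (np.float64(548.0), np.int64(25)), (np.float64(552.0), np.int64(0)), (np.float64(556.0), np.int64(0)), (np.float64(560.0), np.int64(0)), (np.float64(564.0), np.int64(0)), (np.float64(568.0), np.int64(0)), (np.float64(572.0), np.int64(4)), (np.float64(576.0), np.int64(19)), (np.float64(580.0), np.int64(184)), (np.float64(584.0), np.int64(1310)), (np.float64(588.0), np.int64(456)), (np.float64(592.0), np.int64(6))]
```

```bash
python3 - <<'E'
from h import *
nn=np.array([np.cos(.5),0,np.sin(.5)])
for n in ['top0','scene0']:
    T,p,d=load(n);X=cloud(T,d)
    hsv=cv2.cvtColor(p,cv2.COLOR_RGB2HSV)
    m=(X[...,0]>500)&(X[...,0]<625)&(X[...,1]>90)&(X[...,1]<345)&(X[...,2]>50)&(hsv[...,1]<40)&(p.min(-1)>110)
    s=X@nn
    for nm,lo,hi in [('board',539,550),('plain',576,594)]:
        P=X[m&(s>lo)&(s<hi)]
        c,n3,Q=planefit(P)
        print(n,nm,len(Q),'c',c.round(1),'n',n3.round(3),'tilt',np.arcsin(n3[2]).round(3),'yaw',np.arctan2(n3[1],n3[0]).round(3))
        e2=np.cross([0,0,1],n3);e2/=np.linalg.norm(e2);e3=np.cross(n3,e2)
        q=(Q-c)@np.c_[e2,e3]; print('  ranges y',np.percentile(q[:,0],[.5,99.5]).round(),'z',np.percentile(q[:,1],[.5,99.5]).round(),'top pt',(c+e3*np.percentile(q[:,1],99.5)+e2*np.percentile(q[:,0],[.5,99.5]).mean()).round(1))
# steriliser: deck points
T,p,d=load('top0');X=cloud(T,d)
m=(X[...,1]<-30)&(X[...,1]>-420)&(X[...,0]>380)&(X[...,0]<640)&(abs(X[...,2]-82)<8)
r=cv2.minAreaRect(X[m][:,:2].astype(np.float32));print('deck',r)
m=(X[...,1]<-30)&(X[...,1]>-420)&(X[...,0]>380)&(X[...,0]<640)&(abs(X[...,2]-130)<9)
r=cv2.minAreaRect(X[m][:,:2].astype(np.float32));print('wood',m.sum(),X[m][:,2].mean(),r)
E
```

```text
top0 board 1650 c [559.6 221.5 112.6] n [0.873 0.017 0.487] tilt 0.509 yaw 0.019
  ranges y [-114.  113.] z [-66.  49.] top pt [536.  220.6 155. ]
top0 plain 576 c [609.7 223.6 111.7] n [0.857 0.019 0.515] tilt 0.541 yaw 0.022
  ranges y [-90.  87.] z [-33.  20.] top pt [599.2 221.8 129.2]
scene0 board 2597 c [554.2 233.1 118. ] n [0.877 0.017 0.481] tilt 0.502 yaw 0.02
  ranges y [-124.  101.] z [-75.  39.] top pt [535.7 221.5 152.1]
scene0 plain 1736 c [612.3 225.  103.4] n [0.88  0.016 0.474] tilt 0.494 yaw 0.019
  ranges y [-91.  86.] z [-30.  26.] top pt [600.1 222.  126.1]
deck ((527.4030151367188, -198.0579833984375), (150.49618530273438, 330.51177978515625), 7.648293972015381)
wood 675 130.4624274258891 ((530.4232788085938, -222.84249877929688), (14.543932914733887, 198.65530395507812), 7.721751689910889)
```

The look-alikes, by pixel in the top picture:
- Pink board at (157,270): wrong colour.
- Turquoise board at (310,340): wrong colour.
- Plain white board at (297,197): no hand slot, 180 mm wide.
- White board at (297,222): has the hand slot and is about 228 mm wide. I choose this one, and the close crop confirms the slot.

The wooden board is in slot_b, so slots a and c are free.

I'll turn the jaws across the board first.

Request:
{"api": "apply_moves", "payload": {"rows": [[[1, 0, 0, -3, -8], [1, 0, 0, -3, -8], [1, 0, 0, -3, -8], [1, 0, 0, -3, -8], [1, 0, 0, -3, -8], [1, 0, 0, -3, -8], [1, 0, 0, -3, -8], [0.2, 0, 0, -3, -8], [-0.14, 0, 0, 0, -6.4], [-0.14, 0, 0, 0, 0]]], "squeeze": 10}}

```text
time_s: 1.5
eef_pos: [229.8, -608.0, 242.7]
orientation: [3.141, -0.0, 1.59]
wrist_force: [-0.4, -0.0, 0.9]
width: 73.4
```

Request:
{"api": "apply_moves", "payload": {"rows": [[[-0.14, 20, 40, 0, 0], [-0.14, 20, 40, 0, 0], [-0.14, 20, 40, 0, 0], [-0.14, 20, 40, 0, 0], [-0.14, 43, 9, 0, 0], [-0.14, 43, 9, 0, 0], [-0.14, 43, 9, 0, 0], [-0.14, 43, 9, 0, 0], [-0.14, 43, 9, 0, 0], [-0.14, 43, 9, 0, 0], [-0.14, 43, 9, 0, 0], [-0.14, 43, 9, 0, 0], [-0.14, 43, 9, 0, 0], [-0.14, 43, 9, 0, 0], [-0.14, 43, 9, 0, 0], [-0.14, 43, 9, 0, 0], [-0.14, 43, 9, 0, 0], [-0.14, 43, 9, 0, 0], [-0.14, 43, 9, 0, 0], [-0.14, 43, 9, 0, 0]]]}}

```text
time_s: 3.5
eef_pos: [519.1, 167.6, 242.8]
orientation: [3.141, 0.0, 1.587]
wrist_force: [0.1, -0.3, 0.1]
width: 40.1
```

Request:
{"api": "apply_moves", "payload": {"rows": [[[-0.14, 27, 12, 0, 0], [-0.14, 27, 13, 0, 0], [-0.14, 0, 0, 0, 0], [-0.14, 0, 0, 0, 0]]]}}

```text
time_s: 3.9
eef_pos: [542.5, 220.5, 242.3]
orientation: [-3.141, 0.001, 1.59]
wrist_force: [-0.1, -0.5, -1.0]
width: 39.9
```

```bash
python3 - <<'E'
from h import *
print(status.observe()['eef_pos'],status.observe()['orientation'])
T,p,d=grab('wrist','w1')
T,p,d=grab('scene','s1')
E
```

```text
[542.48230581 220.52170647 242.31594056] [-3.14076285e+00  7.74979448e-04  1.58981943e+00]
```

View pics/w1.png

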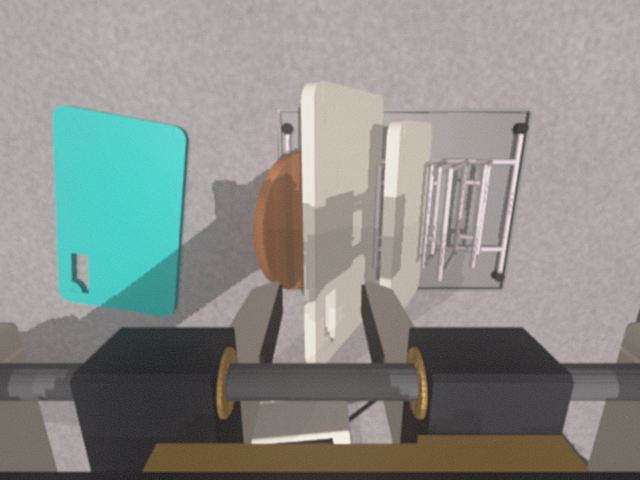

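View pics/s1.png

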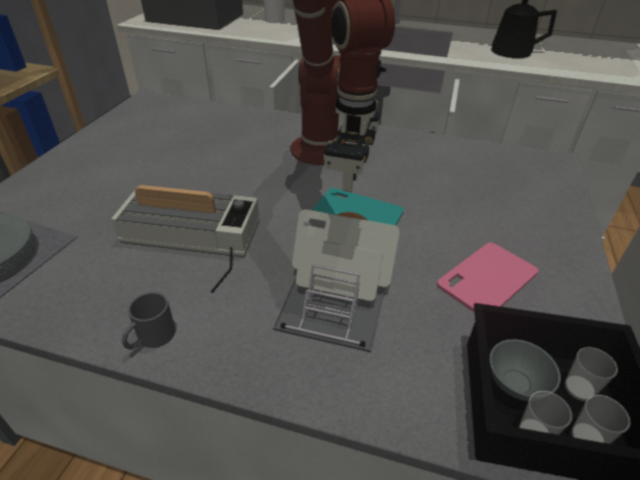

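Wrist picture: the slotted white board's top edge runs from (312,88) to (314,360), hand slot at about (330,312). It lies between the fingertips, which are at about (270,290) and (370,290). I'll check its pose from this closer view.

```bash
python3 - <<'E'
from h import *
T,p,d=load('w1');X=cloud(T,d)
for v in (110,150,200,240,280):
    print(v,[(u,X[v,u].round().tolist()) for u in (285,303,307,312,316,320,335,360,388,400)])
hsv=cv2.cvtColor(p,cv2.COLOR_RGB2HSV)
nn=np.array([np.cos(.5),0,np.sin(.5)]);s=X@nn
v,u=np.mgrid[:480,:640]
m=(v<280)&(u>320)&(u<385)&(abs(s-543)<12)&(X[...,2]>60)
c,n,Q=planefit(X[m]);print(len(Q),c,n,np.arcsin(n[2]),np.arctan2(n[1],n[0]))
for z in (126,130,150,154): print(z,'back face x at y=221',c[0]-(n[2]*(z-c[2])+n[1]*(221-c[1]))/n[0])
m=(v<285)&(abs(s-543)<14)&(X[...,2]>60)
P=X[m]; print('z pct',np.percentile(P[:,2],[90,98,99.5]), 'y',np.percentile(P[:,1],[.5,99.5]),'x',np.percentile(P[:,0],[.5,2]))
m=(v<285)&(abs(s-497)<14)&(X[...,2]>60);P=X[m];print('round',len(P),np.percentile(P[:,2],[98,99.8]),P[P[:,2]>135].mean(0))
m=(v<285)&(abs(s-587)<14)&(X[...,2]>60);P=X[m];print('plain',len(P),np.percentile(P[:,2],[98,99.8]),np.percentile(P[:,0],[.5,2]))
E
```

```text
110 [(285, [501.0, 324.0, 7.0]), (303, [528.0, 316.0, 145.0]), (307, [530.0, 316.0, 149.0]), (312, [534.0, 316.0, 152.0]), (316, [537.0, 316.0, 148.0]), (320, [539.0, 317.0, 143.0]), (335, [550.0, 318.0, 122.0]), (360, [573.0, 321.0, 79.0]), (388, [610.0, 326.0, 8.0]), (400, [623.0, 326.0, 6.0])]
150 [(285, [501.0, 283.0, 10.0]), (303, [528.0, 289.0, 148.0]), (307, [531.0, 290.0, 148.0]), (312, [534.0, 290.0, 151.0]), (316, [537.0, 290.0, 148.0]), (320, [540.0, 289.0, 142.0]), (335, [551.0, 289.0, 122.0]), (360, [575.0, 287.0, 79.0]), (388, [593.0, 290.0, 121.0]), (400, [602.0, 290.0, 121.0])]
200 [(285, [511.0, 246.0, 106.0]), (303, [528.0, 254.0, 147.0]), (307, [531.0, 254.0, 148.0]), (312, [535.0, 255.0, 153.0]), (316, [538.0, 254.0, 150.0]), (320, [540.0, 253.0, 144.0]), (335, [553.0, 250.0, 122.0]), (360, [578.0, 242.0, 75.0]), (388, [595.0, 250.0, 121.0]), (400, [607.0, 249.0, 114.0])]
240 [(285, [510.0, 211.0, 109.0]), (303, [528.0, 223.0, 148.0]), (307, [531.0, 223.0, 148.0]), (312, [535.0, 224.0, 150.0]), (316, [538.0, 224.0, 149.0]), (320, [541.0, 222.0, 143.0]), (335, [554
[... 257 characters left out ...]
.0]), (320, [542.0, 189.0, 144.0]), (335, [555.0, 179.0, 120.0]), (360, [583.0, 158.0, 70.0]), (388, [600.0, 181.0, 124.0]), (400, [616.0, 171.0, 99.0])]
9095 [560.94953204 261.55019451 105.63998857] [0.87776263 0.01799408 0.47875775] 0.4992392185857876 0.020497073381183336
126 back face x at y=221 550.6758551097839
130 back face x at y=221 548.4941365585161
150 back face x at y=221 537.5855438021765
154 back face x at y=221 535.4038252509085
z pct [149.3124098  151.18478603 151.94216061] y [161.49808734 335.99739335] x [526.99310549 528.01497245]
round 5536 [134.68408504 136.18408117] [494.40645887 222.94065534 135.65097298]
plain 6197 [125.1173443  126.21845343] [591.46132558 592.28955194]
```

Request:
{"api": "apply_moves", "payload": {"rows": [[[-0.14, 0, 0.5, 20, 0], [-0.14, 0, 0, 20, 0], [-0.14, 0, 0, 20, 0], [-0.14, 0, 0, 15, 0], [-0.14, 0, 0, 15, 0], [-0.14, 0, 0, 15, 0], [-0.14, 0, 0, 12, 0], [-0.14, 0, 0, 0, 0], [-0.14, 0, 0, 0, 0]]]}}

```text
time_s: 4.9
eef_pos: [543.6, 219.9, 126.0]
orientation: [3.141, 0.0, 1.589]
wrist_force: [-0.3, 0.8, 0.0]
width: 39.9
```

Request:
{"api": "apply_moves", "payload": {"rows": [[[-1, 0, 0, 0, 0], [-1, 0, 0, 0, 0], [-1, 0, 0, 0, 0], [-1, 0, 0, 0, 0], [-1, 0, 0, 0, 0], [-1, 0, 0, 0, 0]]], "squeeze": 15}}

```text
time_s: 5.5
eef_pos: [543.7, 220.8, 126.6]
orientation: [3.14, -0.001, 1.591]
wrist_force: [-1.6, -0.5, 5.6]
width: 21.5
```

```bash
python3 - <<'E'
from h import *
T,p,d=grab('wrist','w2')
T,p,d=grab('scene','s2');cv2.imwrite('pics/s2z.png',cv2.resize(p[90:360,250:420],(500,794))[:600,:,::-1])
E
```

```text
(no output)
```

View pics/w2.png

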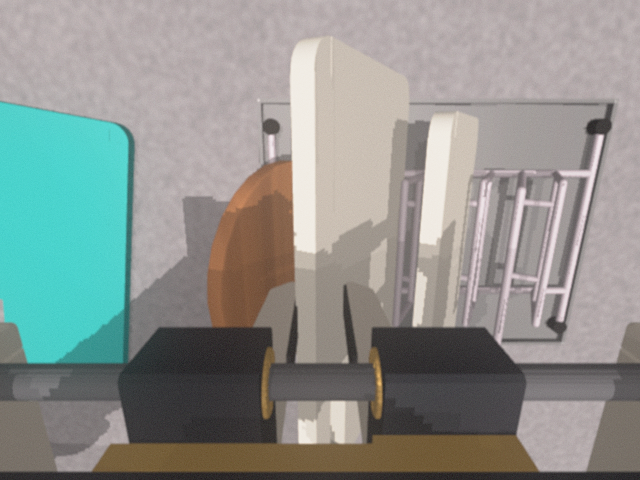

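The board is clamped at 21.5 mm, still leaning and seated. I'll draw it up along the slope in small steps.

Request:
{"api": "apply_moves", "payload": {"rows": [[[-1, 0, -2.4, -4.4, 0], [-1, 0, -2.4, -4.4, 0], [-1, 0, -2.4, -4.4, 0], [-1, 0, -2.4, -4.4, 0], [-1, 0, 0, 0, 0]]]}}

```text
time_s: 6.1
eef_pos: [534.0, 220.3, 144.3]
orientation: [3.14, -0.0, 1.59]
wrist_force: [2.7, 0.0, -0.3]
width: 21.5
```

```bash
cat >> h.py <<'E'
def boardtop(tag):
    T,p,d=load(tag);X=cloud(T,d);hsv=cv2.cvtColor(p,cv2.COLOR_RGB2HSV);v,u=np.mgrid[:480,:640]
    return X
E
python3 - <<'E'
from h import *
T,p,d=grab('wrist','w3')
X=cloud(T,d)
for v in (100,150,200,240):
    print(v,[(u,X[v,u].round().tolist()) for u in (300,312,320,335,360,390)])
E
```

```text
100 [(300, [524.0, 313.0, 167.0]), (312, [529.0, 312.0, 170.0]), (320, [531.0, 313.0, 166.0]), (335, [537.0, 314.0, 155.0]), (360, [550.0, 316.0, 131.0]), (390, [572.0, 320.0, 86.0])]
150 [(300, [524.0, 295.0, 169.0]), (312, [529.0, 295.0, 170.0]), (320, [532.0, 295.0, 166.0]), (335, [538.0, 294.0, 155.0]), (360, [551.0, 293.0, 128.0]), (390, [575.0, 292.0, 80.0])]
200 [(300, [524.0, 275.0, 167.0]), (312, [529.0, 276.0, 171.0]), (320, [532.0, 275.0, 166.0]), (335, [539.0, 273.0, 153.0]), (360, [553.0, 268.0, 125.0]), (390, [578.0, 260.0, 76.0])]
240 [(300, [524.0, 258.0, 167.0]), (312, [529.0, 259.0, 170.0]), (320, [532.0, 258.0, 166.0]), (335, [539.0, 254.0, 153.0]), (360, [554.0, 246.0, 125.0]), (390, [582.0, 230.0, 70.0])]
```

View pics/w3.png

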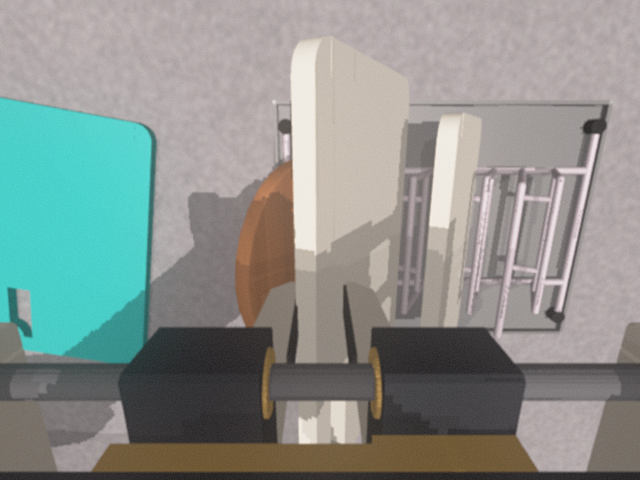

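Request:
{"api": "apply_moves", "payload": {"rows": [[[-1, 0, -2.4, -4.4, 0], [-1, 0, -2.4, -4.4, 0], [-1, 0, -2.4, -4.4, 0], [-1, 0, -2.4, -4.4, 0], [-1, 0, -2.4, -4.4, 0], [-1, 0, -2.4, -4.4, 0], [-1, 0, -2.4, -4.4, 0], [-1, 0, -2.4, -4.4, 0], [-1, 0, -2.4, -4.4, 0], [-1, 0, -2.4, -4.4, 0], [-1, 0, 0, 0, 0]]]}}

```text
time_s: 7.25
eef_pos: [509.3, 220.0, 188.3]
orientation: [3.141, -0.0, 1.591]
wrist_force: [2.5, 0.7, 0.0]
width: 21.5
```

The board is 70 mm up the slope and its lower edge is above the lip. If it swung upright here it would hit the round board. Instead I'll bring the grip +x and up, so it straightens against its own tines.

Request:
{"api": "apply_moves", "payload": {"rows": [[[-1, 0, 5, -2.5, 0], [-1, 0, 5, -2.5, 0], [-1, 0, 5, -2.5, 0], [-1, 0, 5, -2, 0], [-1, 0, 5, -2, 0], [-1, 0, 5, -2, 0], [-1, 0, 0, 0, 0]]]}}

```text
time_s: 7.95
eef_pos: [540.4, 220.2, 200.6]
orientation: [3.142, -0.0, 1.59]
wrist_force: [2.7, 0.5, -3.2]
width: 14.0
```

```bash
python3 - <<'E'
from h import *
T,p,d=grab('wrist','w4')
T,p,d=grab('scene','s4');cv2.imwrite('pics/s4z.png',cv2.resize(p[100:360,220:440],(508,600))[:,:,::-1])
E
```

```text
(no output)
```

View pics/w4.png

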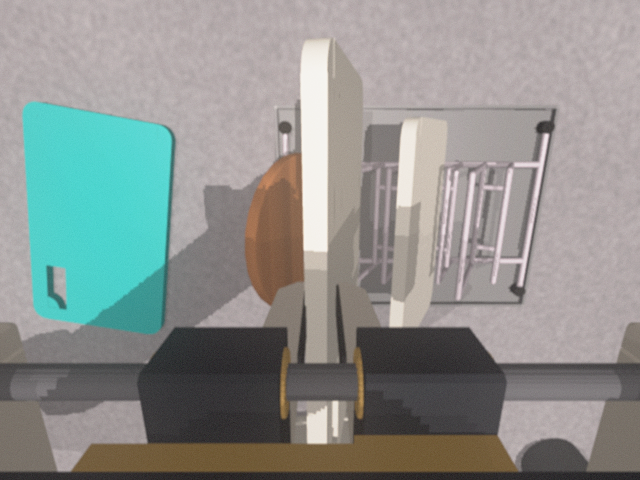

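View pics/s4z.png

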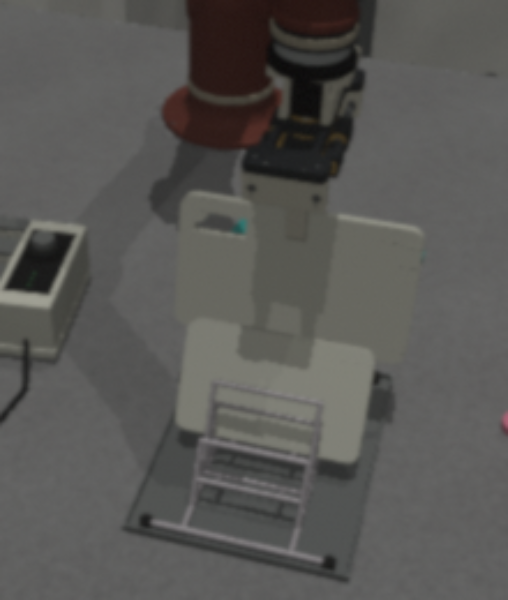

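Width is down to 14 mm and the board is straightening as intended. I'll carry on.

Request:
{"api": "apply_moves", "payload": {"rows": [[[-1, 0, 4, -1, 0], [-1, 0, 4, -1, 0], [-1, 0, 4, -0.5, 0], [-1, 0, 4, -0.5, 0], [-1, 0, 0, 0, 0]]]}}

```text
time_s: 8.55
eef_pos: [556.2, 220.7, 203.8]
orientation: [3.141, -0.0, 1.59]
wrist_force: [1.9, 0.1, -2.3]
width: 11.0
```

Request:
{"api": "apply_moves", "payload": {"rows": [[[-1, 0, 2, -1, 0], [-1, 0, 0, -3, 0], [-1, 0, 0, -5, 0], [-1, 0, 0, -8, 0], [-1, 0, 0, -12, 0], [-1, 0, 0, -15, 0], [-1, 0, 0, -15, 0], [-1, 0, 0, -15, 0], [-1, 0, 0, -15, 0], [-1, 0, 0, -10, 0], [-1, 0, 0, -5, 0], [-1, 0, 0, 0, 0], [-1, 0, 0, 0, 0]]], "squeeze": 35}}

```text
time_s: 9.85
eef_pos: [557.1, 220.5, 307.1]
orientation: [-3.14, 0.001, 1.591]
wrist_force: [0.6, 0.3, -3.9]
width: 9.6
```

```bash
python3 - <<'E'
from h import *
s=status.observe();print(s['eef_pos'],s['orientation'],s['width'],s['wrist_force'])
T,p,d=grab('wrist','w5')
T,p,d=grab('scene','s5');cv2.imwrite('pics/s5z.png',cv2.resize(p[60:360,200:460],(520,600))[:,:,::-1])
E
```

```text
[557.06934503 220.49854138 307.1428988 ] [-3.13982062e+00  7.01891031e-04  1.59069383e+00] 9.624799628007576 [ 0.64655633  0.32277612 -3.85806165]
```

View pics/w5.png

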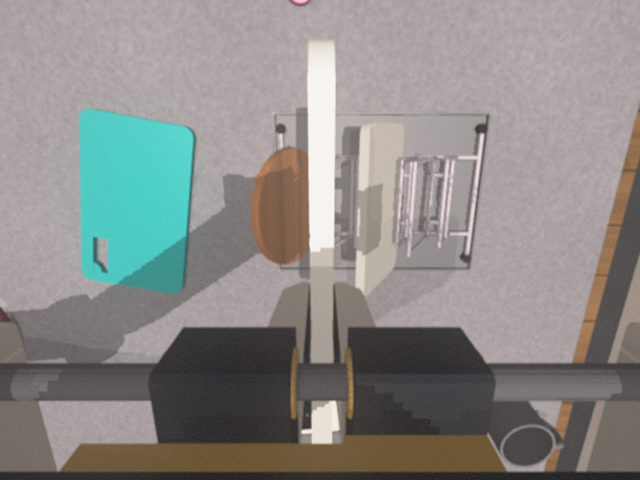

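View pics/s5z.png

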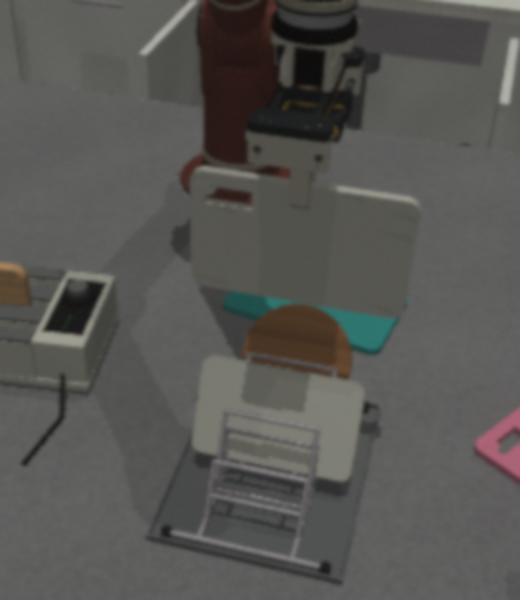

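The board hangs upright and flat in the pads (width 9.6 mm), and the other boards are in place. Next I'll measure how it sits in the grip.

```bash
python3 - <<'E'
from h import *
T,p,d=load('s5');X=cloud(T,d);hsv=cv2.cvtColor(p,cv2.COLOR_RGB2HSV)
m=(abs(X[...,0]-561)<9)&(X[...,1]>95)&(X[...,1]<345)&(X[...,2]>170)&(X[...,2]<345)
mm=m&((X[...,1]<175)|(X[...,1]>270))
c,n,Q=planefit(X[mm]);n*=np.sign(n[0]);print(len(Q),c,n)
for lo,hi in ((110,160),(270,330)):
    P=X[m&(X[...,1]>lo)&(X[...,1]<hi)]; print('z',np.percentile(P[:,2],[.5,99.5]))
    b=X[m&(X[...,1]>lo)&(X[...,1]<hi)]
P=X[m&(X[...,2]<280)&(X[...,2]>200)];print('y',np.percentile(P[:,1],[.3,99.7]))
T,p,d=load('w5');X=cloud(T,d)
for v in (60,120,180,240): print(v,[(u,X[v,u].round(1).tolist()) for u in (306,310,322,332,336)])
E
```

```text
3416 [560.65360061 224.96343729 262.20076493] [0.99977842 0.0210088  0.00131899]
z [190.11117134 330.19879081]
z [189.83148631 330.25960551]
y [106.16593979 335.09977623]
60 [(306, [534.2, 384.6, -1.2]), (310, [550.6, 326.7, 328.2]), (322, [555.0, 326.7, 328.7]), (332, [558.6, 326.9, 328.0]), (336, [570.3, 385.4, -2.0])]
120 [(306, [534.8, 316.1, 1.2]), (310, [550.8, 305.9, 327.6]), (322, [555.4, 306.0, 328.3]), (332, [559.2, 306.0, 329.6]), (336, [572.4, 316.9, -0.2])]
180 [(306, [537.8, 248.8, 58.1]), (310, [551.1, 283.4, 330.0]), (322, [555.9, 283.1, 327.4]), (332, [559.8, 283.5, 329.4]), (336, [574.7, 242.3, 0.3])]
240 [(306, [538.4, 176.5, 57.8]), (310, [551.3, 258.2, 328.8]), (322, [556.4, 258.6, 329.5]), (332, [560.6, 258.4, 328.9]), (336, [577.4, 159.9, 0.1])]
```

Request:
{"api": "apply_moves", "payload": {"rows": [[[-1, 0, 0, 0, -3.3], [-1, 0, 0, 0, -3.26], [-1, -10, -3, 0, 0], [-1, -20, -6, 0, 0], [-1, -30, -9, 0, 0], [-1, -35, -10.5, 0, 0], [-1, -35, -10.5, 0, 0], [-1, -35, -10.5, 0, 0], [-1, -35, -10.5, 0, 0], [-1, -35, -10.5, 0, 0], [-1, -35, -10.5, 0, 0], [-1, -35, -10.5, 0, 0], [-1, -35, -10.5, 0, 0], [-1, -35, -10.5, 0, 0], [-1, -30, -9, 0, 0], [-1, -20, -6, 0, 0], [-1, -12, -4, 0, 0], [-1, 0, 0, 0, 0], [-1, 0, 0, 0, 0]]]}}

```text
time_s: 11.85
eef_pos: [486.0, -228.5, 307.7]
orientation: [3.141, -0.002, 1.706]
wrist_force: [0.1, 1.0, -4.2]
width: 10.1
```

```bash
python3 - <<'E'
from h import *
s=status.observe();print(s['eef_pos'],s['orientation'],s['width'],s['wrist_force'])
T,p,d=grab('wrist','w6')
T,p,d=grab('top','t6')
T,p,d=grab('scene','s6')
E
```

```text
[ 485.96711884 -228.48530295  307.7268219 ] [ 3.14128553e+00 -1.61182300e-03  1.70597166e+00] 10.077084065708911 [ 0.08900544  1.04733656 -4.1653754 ]
```

View pics/w6.png

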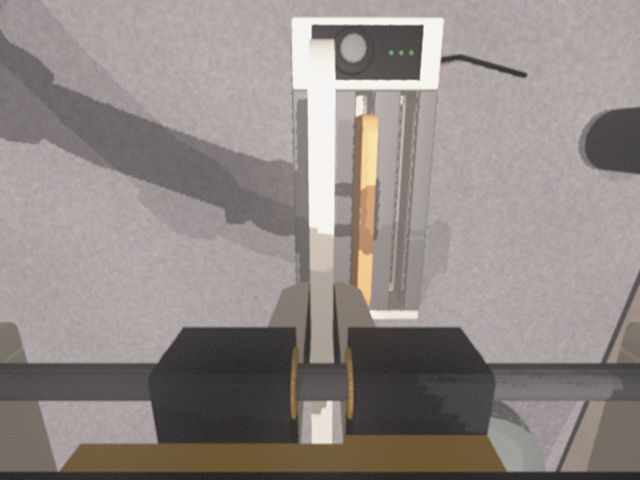

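View pics/s6.png

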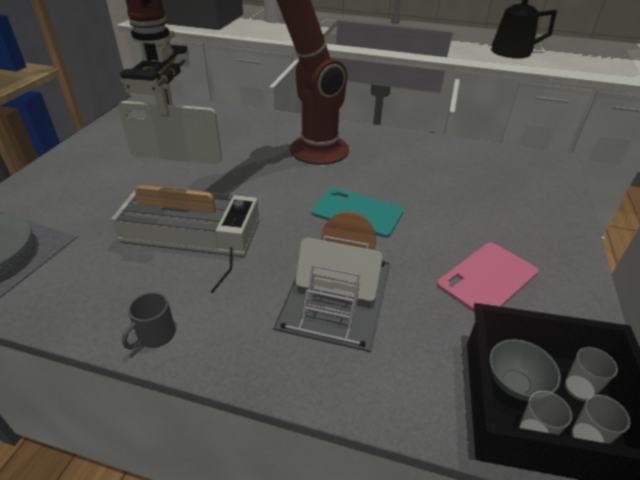

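```bash
python3 - <<'E'
from h import *
T,p,d=load('w6');X=cloud(T,d);v,u=np.mgrid[:480,:640]
th=.1345
ex=np.array([np.cos(th),np.sin(th)]);ey=np.array([-np.sin(th),np.cos(th)])
O=np.array([530.9,-224.3])
A=(X[...,:2]-O)@ex;B=(X[...,:2]-O)@ey;Z=X[...,2]
ok=(d>0)&(v<300)
# wood top
for row in (100,140,180,220,260):
    r=np.where(ok[row]&(abs(Z[row]-82)<9)&(abs(A[row])<90))[0]; w=np.where(ok[row]&(Z[row]>122)&(Z[row]<140)&(abs(A[row])<30))[0]
    bd=np.where(ok[row]&(Z[row]>310))[0]; bd=bd[(bd>300)&(bd<345)]
    dk=lambda z0:[(int(a),round(float(A[row,a]),1)) for a in (r[0],r[-1])] if len(r) else None
    print(row,'B',B[row,r].mean().round(),'deck A',dk(0),'wood',(A[row,w].min().round(1),A[row,w].max().round(1)) if len(w) else None,'board',(A[row,bd].min().round(1),A[row,bd].max().round(1)))
m=ok&(abs(Z-82)<9)&(abs(A)<100)&(abs(B)<220)
print(cv2.minAreaRect(X[m][:,:2].astype(np.float32)))
m=ok&(Z>124)&(Z<140)&(abs(A)<40);print('wood',cv2.minAreaRect(X[m][:,:2].astype(np.float32)))
m=(d>0)&(Z>310)&(u>300)&(u<345)&(v<280);print('board',cv2.minAreaRect(X[m][:,:2].astype(np.float32)),B[m].max(),X[m][:,2].mean())
# slot c profile
row=150
print([(int(a),round(float(A[row,a]),1),round(float(Z[row,a]))) for a in range(286,440,3)])
T,p,d=load('t6');X=cloud(T,d)
m=(X[...,2]>320)&(X[...,2]<340)&(X[...,1]>-360)&(X[...,1]<-100)&(abs((X[...,:2]-O)@ex+46)<15)
print('top cam board',m.sum(),cv2.minAreaRect(X[m][:,:2].astype(np.float32)))
T,p,d=load('s6');X=cloud(T,d)
m=(abs((X[...,:2]-O)@ex+41)<8)&(X[...,2]>170)&(X[...,2]<300)&(abs((X[...,:2]-O)@ey)<130)
c,n,Q=planefit(X[m]);n*=np.sign(n[0]);print('scene',c,n,'A back',(c[:2]-O)@ex,'B',np.percentile((Q[:,:2]-O)@ey,[.5,99.5]),np.percentile(Q[:,2],1))
m=(abs(X[...,2]-80)<8)&(abs((X[...,:2]-O)@ex)<95)&(abs((X[...,:2]-O)@ey)<220);print('scene deck',cv2.minAreaRect(X[m][:,:2].astype(np.float32)))
E
```

```text
100 B 116.0 deck A [(293, -74.9), (436, 72.8)] wood None board (np.float64(-50.4), np.float64(-40.7))
140 B 76.0 deck A [(293, -75.9), (433, 73.1)] wood (np.float64(-8.0), np.float64(5.1)) board (np.float64(-50.2), np.float64(-40.5))
180 B 34.0 deck A [(294, -75.7), (429, 72.5)] wood (np.float64(-8.1), np.float64(5.6)) board (np.float64(-50.3), np.float64(-40.8))
220 B -11.0 deck A [(295, -75.4), (426, 73.1)] wood (np.float64(-8.2), np.float64(5.6)) board (np.float64(-50.1), np.float64(-40.6))
260 B -59.0 deck A [(296, -75.2), (422, 72.9)] wood (np.float64(-8.0), np.float64(5.4)) board (np.float64(-49.8), np.float64(-40.4))
((524.3431396484375, -183.96714782714844), (150.63223266601562, 302.8415832519531), 7.4979681968688965)
wood ((529.0352172851562, -218.74581909179688), (14.306098937988281, 182.79417419433594), 7.624438762664795)
board ((476.5120544433594, -161.61651611328125), (10.046998023986816, 95.3489761352539), 7.827615737915039) 117.08809542766208 329.50330964709815
[(286, -91.3, -2), (289, -87.4, -2), (292, -83.4, 0), (295, -73.9, 78), (298, -70.6, 79), (301, -67.5, 78), (
[... 507 characters left out ...]
8, 25.6, 80), (391, 28.9, 80), (394, 32.6, 77), (397, 35.5, 79), (400, 51.5, 18), (403, 54.3, 22), (406, 54.0, 40), (409, 54.0, 55), (412, 54.2, 68), (415, 54.6, 79), (418, 57.7, 80), (421, 61.3, 78), (424, 64.7, 78), (427, 67.5, 79), (430, 70.8, 79), (433, 98.3, -2), (436, 101.9, -1), (439, 105.7, -1)]
top cam board 621 ((482.74200439453125, -186.225341796875), (29.35794448852539, 146.64089965820312), 1.7529144287109375)
scene [ 489.93639501 -224.4108041   246.78027659] [0.99030177 0.1388968  0.00317428] A back -40.60850054863243 B [-111.02538271  117.49449279] 191.6698507655991
scene deck ((526.3878173828125, -198.33384704589844), (156.01788330078125, 331.3379211425781), 7.623146057128906)
```

Wrist and scene cameras agree that slot a's centre is 1.6 mm to the robot side of the board and about 2 mm further along −y. I'll correct that and lower to just above the deck.

Request:
{"api": "apply_moves", "payload": {"rows": [[[-1, -2, -1.6, 5, 0.2], [-1, 0, 0, 12, 0], [-1, 0, 0, 15, 0], [-1, 0, 0, 15, 0], [-1, 0, 0, 15, 0], [-1, 0, 0, 15, 0], [-1, 0, 0, 12, 0], [-1, 0, 0, 8, 0], [-1, 0, 0, 5, 0], [-1, 0, 0, 0, 0], [-1, 0, 0, 0, 0]]]}}

```text
time_s: 13.1
eef_pos: [485.0, -232.2, 206.2]
orientation: [3.141, 0.0, 1.702]
wrist_force: [-0.1, 0.3, -3.7]
width: 9.7
```

```bash
python3 - <<'E'
from h import *
s=status.observe();print(s['eef_pos'],s['orientation'],s['width'],s['wrist_force'])
T,p,d=grab('wrist','w7');X=cloud(T,d)
th=.1335
ex=np.array([np.cos(th),np.sin(th)]);ey=np.array([-np.sin(th),np.cos(th)]);O=np.array([530.9,-224.3])
A=(X[...,:2]-O)@ex
for row in (110,150,200,250):
  print(row,[(int(a),round(float(A[row,a]),1),round(float(X[row,a,2]))) for a in range(260,420,5)])
T,p,d=grab('scene','s7');cv2.imwrite('pics/s7z.png',cv2.resize(p[80:280,90:290],(600,600))[:,:,::-1])
E
```

```text
[ 484.9601742  -232.20134456  206.19236546] [3.14063228e+00 4.32433252e-04 1.70158916e+00] 9.672806306385619 [-0.07745062  0.25210589 -3.7353112 ]
110 [(260, -106.5, 1), (265, -101.8, 0), (270, -97.0, -1), (275, -92.1, -1), (280, -87.1, -1), (285, -74.7, 78), (290, -70.9, 78), (295, -67.0, 78), (300, -63.1, 79), (305, -59.2, 78), (310, -50.9, 228), (315, -49.0, 228), (320, -47.1, 229), (325, -45.2, 227), (330, -43.4, 228), (335, -36.0, 77), (340, -32.3, 80), (345, -28.3, 78), (350, -24.6, 79), (355, -20.5, 77), (360, -16.8, 78), (365, -12.9, 78), (370, -7.9, 70), (375, -8.2, 99), (380, -7.8, 120), (385, -5.4, 126), (390, -2.3, 126), (395, 1.1, 126), (400, 4.1, 127), (405, 17.5, 80), (410, 21.7, 79), (415, 25.7, 78)]
150 [(260, -108.9, -2), (265, -103.6, 0), (270, -98.6, -1), (275, -93.7, -2), (280, -88.7, -2), (285, -75.7, 77), (290, -71.6, 79), (295, -67.6, 79), (300, -63.7, 79), (305, -59.7, 79), (310, -51.1, 228), (315, -49.1, 228), (320, -47.2, 229), (325, -45.2, 227), (330, -43.3, 228), (335, -35.8, 78), (340, -31.9, 79), (345, -27.9, 79), (350, -23.9, 78), (355, -19.9, 79), (36
[... 665 characters left out ...]
 (385, -3.1, 129), (390, 0.3, 129), (395, 3.6, 130), (400, 18.4, 78), (405, 22.3, 79), (410, 26.6, 79), (415, 30.6, 79)]
250 [(260, -114.2, 0), (265, -108.9, -1), (270, -103.5, -2), (275, -97.8, -1), (280, -92.5, -2), (285, -86.9, -1), (290, -73.8, 81), (295, -69.6, 79), (300, -65.3, 79), (305, -61.0, 79), (310, -51.6, 228), (315, -49.5, 228), (320, -47.3, 228), (325, -45.2, 228), (330, -43.1, 228), (335, -35.2, 80), (340, -30.8, 79), (345, -26.5, 78), (350, -22.1, 78), (355, -17.8, 78), (360, -13.6, 79), (365, -8.0, 69), (370, -7.9, 99), (375, -7.9, 125), (380, -4.8, 128), (385, -1.4, 129), (390, 2.4, 128), (395, 6.0, 128), (400, 20.9, 79), (405, 25.1, 79), (410, 29.8, 78), (415, 33.7, 79)]
```

View pics/w7.png

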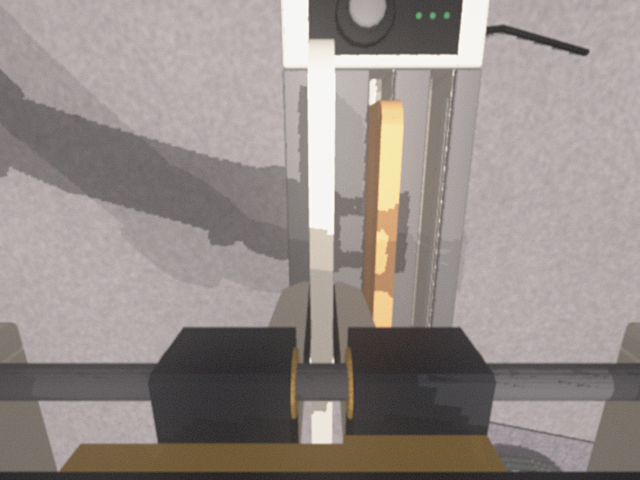

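View pics/s7z.png

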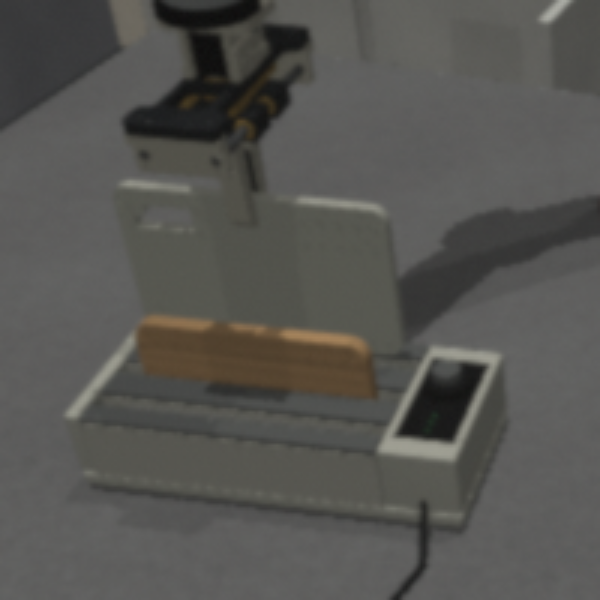

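Request:
{"api": "apply_moves", "payload": {"rows": [[[-1, 0, 0, 4, 0], [-1, 0, 0, 4, 0], [-1, 0, 0, 4, 0], [-1, 0, 0, 4, 0], [-1, 0, 0, 4, 0], [-1, 0, 0, 0, 0], [-1, 0, 0, 0, 0]]]}}

```text
time_s: 13.9
eef_pos: [484.6, -232.1, 185.7]
orientation: [-3.142, -0.0, 1.701]
wrist_force: [-0.4, 0.4, -3.1]
width: 9.7
```

Request:
{"api": "apply_moves", "payload": {"rows": [[[-1, 0, 0, 5, 0], [-1, 0, 0, 6, 0], [-1, 0, 0, 6, 0], [-1, 0, 0, 6, 0], [-1, 0, 0, 6, 0], [-1, 0, 0, 5, 0], [-1, 0, 0, 4, 0], [-1, 0, 0, 2, 0], [-1, 0, 0, 0, 0], [-1, 0, 0, 0, 0]]]}}

```text
time_s: 14.9
eef_pos: [484.8, -232.2, 145.9]
orientation: [3.141, 0.0, 1.701]
wrist_force: [-0.3, -1.5, -3.1]
width: 9.9
```

Request:
{"api": "apply_moves", "payload": {"rows": [[[-1, 0, 0, 2, 0], [-1, 0, 0, 2, 0], [-1, 0, 0, 1.5, 0], [-1, 0, 0, 0, 0], [-1, 0, 0, 0, 0]]]}}

```text
time_s: 15.4
eef_pos: [484.5, -232.1, 140.3]
orientation: [-3.142, -0.0, 1.702]
wrist_force: [0.5, 0.5, -3.3]
width: 9.8
```

Request:
{"api": "apply_moves", "payload": {"rows": [[[-1, 0, 0, 1, 0], [-1, 0, 0, 1, 0], [-1, 0, 0, 0, 0], [-1, 0, 0, 0, 0]]]}}

```text
time_s: 15.8
eef_pos: [484.5, -232.1, 138.2]
orientation: [-3.142, -0.0, 1.702]
wrist_force: [-0.4, -0.3, -3.6]
width: 10.2
```

Request:
{"api": "apply_moves", "payload": {"rows": [[[-1, 0, 0, 0.7, 0], [-1, 0, 0, 0.7, 0], [-1, 0, 0, 0, 0], [-1, 0, 0, 0, 0]]]}}

```text
time_s: 16.2
eef_pos: [484.7, -232.1, 137.0]
orientation: [3.141, 0.0, 1.702]
wrist_force: [-0.0, 0.1, -2.6]
width: 9.7
```

Request:
{"api": "apply_moves", "payload": {"rows": [[[-1, 0, 0, 0.7, 0], [-1, 0, 0, 0.7, 0], [-1, 0, 0, 0, 0], [-1, 0, 0, 0, 0]]]}}

```text
time_s: 16.6
eef_pos: [485.0, -232.1, 136.9]
orientation: [3.141, 0.001, 1.702]
wrist_force: [-0.9, 1.0, 6.3]
width: 10.3
```

The upward force of 6 N at TCP z 136.9 matches the expected floor contact at about 137, so the board is on the slot floor. I'll release gently and rise.

Request:
{"api": "apply_moves", "payload": {"rows": [[[-0.6, 0, 0, 0, 0], [-0.5, 0, 0, 0, 0], [-0.4, 0, 0, 0, 0], [-0.3, 0, 0, 0, 0], [-0.3, 0, 0, 0, 0], [-0.3, 0, 0, -8, 0], [-0.3, 0, 0, -15, 0], [-0.3, 0, 0, -25, 0], [-0.3, 0, 0, -30, 0], [-0.3, 0, 0, -20, 0], [-0.3, 0, 0, 0, 0]]]}}

```text
time_s: 17.7
eef_pos: [486.6, -232.6, 236.9]
orientation: [3.135, 0.004, 1.701]
wrist_force: [-0.2, 0.6, 0.6]
width: 32.9
```

```bash
python3 - <<'E'
from h import *
s=status.observe();print(s['eef_pos'],s['orientation'],s['width'],s['wrist_force'])
T,p,d=grab('wrist','w8');X=cloud(T,d)
v,u=np.mgrid[:480,:640]
m=(u>285)&(u<345)&(v<280)&(X[...,2]>140)&(X[...,2]<180);print('board top',np.percentile(X[m][:,2],[5,50,95]),X[m].mean(0))
T,p,d=grab('scene','s8');cv2.imwrite('pics/s8z.png',cv2.resize(p[80:280,90:290],(600,600))[:,:,::-1])
T,p,d=grab('top','t8')
print([(np.round(np.array(r['extent'])*[640,480,640,480]).astype(int).tolist(),round(r['confidence'],2)) for r in viewer.look_for('top','start')])
E
```

```text
[ 486.62502972 -232.58154585  236.92749818] [3.13510893 0.00375993 1.70149408] 32.884071135310556 [-0.21466529  0.56365303  0.5725487 ]
board top [156.98391963 158.83509412 160.00777123] [ 477.99603607 -182.19155208  158.64825403]
[([421, 245, 437, 256], 0.56), ([404, 170, 559, 284], 0.32)]
```

View pics/w8.png

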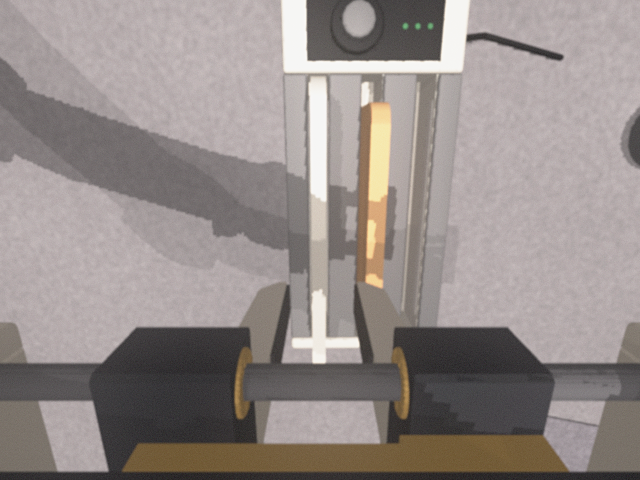

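View pics/s8z.png

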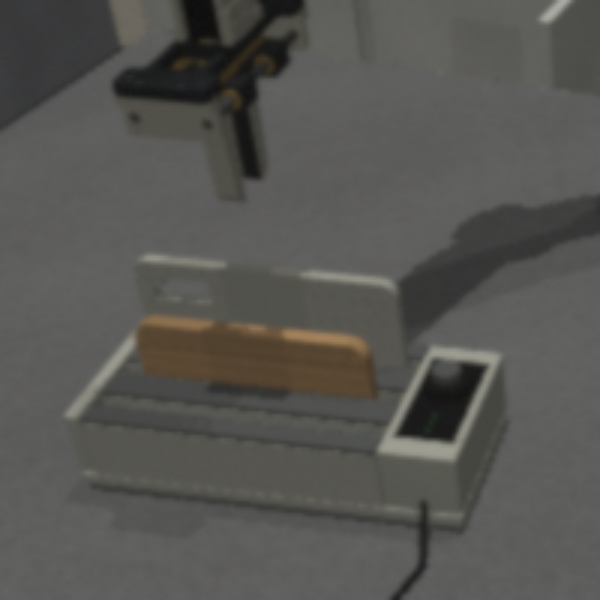

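The board stands in slot a, top at about 159 mm (expected 160), hand slot uppermost. The button shows at (359,18) in the wrist picture. I'll measure it next.

```bash
python3 - <<'E'
from h import *
for n in ['w8','t8']:
    T,p,d=load(n);X=cloud(T,d)
    m=(X[...,2]>96)&(X[...,2]<115)&(abs(X[...,0]-495)<40)&(abs(X[...,1]+65)<40)
    print(n,m.sum(),X[m].mean(0),np.percentile(X[m],[2,98],axis=0).round(1).tolist(),np.percentile(X[m][:,2],[10,50,90]))
th=.1335
O=np.array([530.9,-224.3]);print(O+np.array([-np.sin(th),np.cos(th)])*158)
T,p,d=load('w8');K=T['K'];W=T['world_to_cam']
E
```

```text
w8 1055 [493.45144027 -68.99702288 100.47664261] [[482.1, -80.4, 97.4], [504.9, -57.5, 102.3]] [ 99.18272973 100.62622727 101.65286255]
t8 119 [494.27237417 -68.19706633 102.53214496] [[482.6, -79.7, 96.5], [506.3, -56.8, 106.6]] [ 99.93590142 102.59491863 105.02761097]
[509.86959831 -67.70586791]
```

Request:
{"api": "apply_moves", "payload": {"rows": [[[-1, 12, 2, 0, 0], [-1, 30, 5, 0, 0], [-1, 35, 6.5, 0, 0], [-1, 35, 6.5, 0, 0], [-1, 30, 5.5, 0, 0], [-1, 19, 3.2, 0, 0], [-1, 0, 0, 15, 0], [-1, 0, 0, 25, 0], [-1, 0, 0, 25, 0], [-1, 0, 0, 25, 0], [-1, 0, 0, 15, 0], [-1, 0, 0, 10, 0], [-1, 0, 0, 0, 0], [-1, 0, 0, 0, 0]]]}}

```text
time_s: 19.3
eef_pos: [492.2, -68.3, 118.7]
orientation: [3.141, -0.0, 1.702]
wrist_force: [-0.3, 0.3, 0.6]
width: 0.4
```

```bash
python3 - <<'E'
from h import *
s=status.observe();print(s['eef_pos'],s['orientation'],s['width'],s['wrist_force'])
T,p,d=grab('scene','s9');cv2.imwrite('pics/s9z.png',cv2.resize(p[80:280,120:320],(600,600))[:,:,::-1])
E
```

```text
[492.20155628 -68.27304386 118.67436939] [ 3.14126704e+00 -3.11158516e-04  1.70208531e+00] 0.43164398139006277 [-0.25943294  0.29819319  0.57261368]
```

View pics/s9z.png

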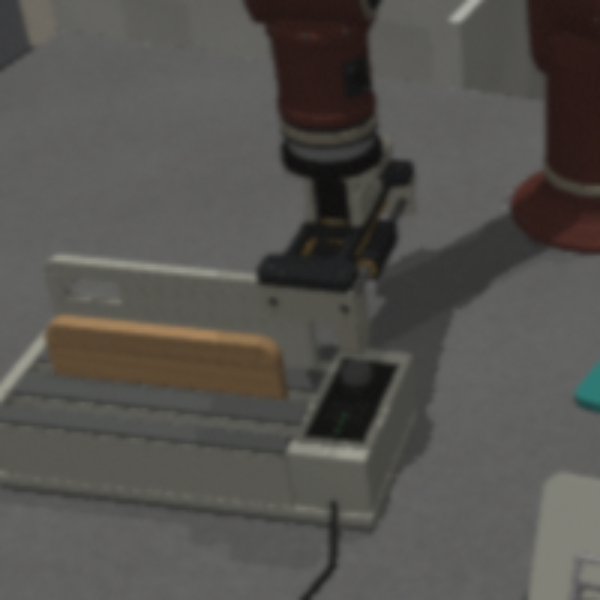

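```bash
python3 - <<'E'
from h import *
T,p,d=load('s9')
def pr(P):
    c=np.array(T['world_to_cam'])@np.r_[P,1];q=np.array(T['K'])@c[:3];q=q[:2]/q[2];return q,((q-[120,80])*3).round()
print(pr([492.2,-68.3,118.7]),pr([494,-69,101]),pr([492,-68,140]))
X=cloud(T,d)
for u,v in [(335,340),(335,355),(357,370),(340,330),(325,340),(350,340)]:
    print((u,v),X[80+v//3,120+u//3].round())
grab('wrist','w9')
E
```

```text
(array([237.65162012, 196.06058344]), array([353., 348.])) (array([237.75459418, 202.25592835]), array([353., 367.])) (array([236.98774849, 188.85048695]), array([351., 327.]))
(335, 340) [ 331. -173.   -0.]
(335, 355) [ 452. -109.   77.]
(357, 370) [497. -64. 101.]
(340, 330) [507. -71. 146.]
(325, 340) [ 330. -183.   -3.]
(350, 340) [508. -64. 139.]
```

View pics/w9.png

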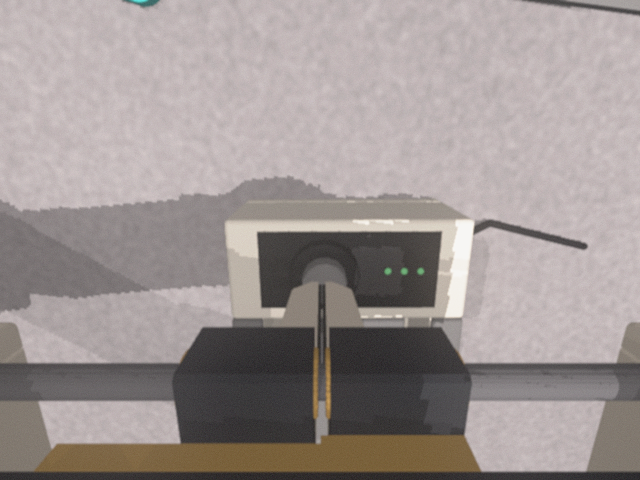

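Projecting the TCP into the scene picture puts it on the button, and the wrist picture shows the fingertips over it at (323,275). I'll press in small steps.

Request:
{"api": "apply_moves", "payload": {"rows": [[[-1, -0.5, 1.5, 6, 0], [-1, 0, 0, 6, 0], [-1, 0, 0, 3, 0], [-1, 0, 0, 2, 0], [-1, 0, 0, 1.5, 0], [-1, 0, 0, 0, 0]]]}}

```text
time_s: 20.0
eef_pos: [493.2, -69.1, 99.9]
orientation: [-3.141, 0.0, 1.702]
wrist_force: [-1.8, -0.9, 1.9]
width: 0.5
```

Request:
{"api": "apply_moves", "payload": {"rows": [[[-1, 0, 0, 1, 0], [-1, 0, 0, 1, 0], [-1, 0, 0, 1, 0], [-1, 0, 0, 0, 0]]]}}

```text
time_s: 20.4
eef_pos: [493.3, -69.1, 97.0]
orientation: [-3.141, 0.0, 1.701]
wrist_force: [-1.5, 0.3, 4.0]
width: 0.1
```

Request:
{"api": "apply_moves", "payload": {"rows": [[[-1, 0, 0, 1, 0], [-1, 0, 0, 1, 0], [-1, 0, 0, 0, 0]]]}}

```text
time_s: 20.7
eef_pos: [493.3, -69.1, 96.2]
orientation: [-3.141, 0.001, 1.702]
wrist_force: [-5.0, 0.5, 12.8]
width: 0.7
```

Request:
{"api": "apply_moves", "payload": {"rows": [[[-1, 0, 0, 1, 0], [-1, 0, 0, 0, 0], [-1, 0, 0, 0, 0]]]}}

```text
time_s: 21.0
eef_pos: [493.3, -69.1, 96.0]
orientation: [-3.141, 0.001, 1.702]
wrist_force: [-6.5, 0.5, 19.3]
width: 0.5
```

There's a hard stop at z 96 with 19 N, after about 2–4 N on the spring, so the button is fully down. I'll withdraw.

Request:
{"api": "apply_moves", "payload": {"rows": [[[-1, 0, 0, -5, 0], [-1, 0, 0, -10, 0], [-1, 0, 0, -20, 0], [-1, 0, 0, -30, 0], [-1, 0, 0, -40, 0], [-1, 0, 0, -40, 0], [-1, 0, 0, -20, 0], [-1, 0, 0, 0, 0], [-1, 0, 0, 0, 0]]]}}

```text
time_s: 21.9
eef_pos: [493.6, -69.0, 258.7]
orientation: [3.141, -0.0, 1.702]
wrist_force: [-0.1, 0.5, -0.2]
width: 0.6
```

```bash
python3 - <<'E'
from h import *
s=status.observe();print(s['time_s'],s['eef_pos'],s['wrist_force'])
T,p,d=grab('scene','s10');X=cloud(T,d)
cv2.imwrite('pics/s10z.png',cv2.resize(p[100:360,90:420],(760,599))[:,:,::-1])
T,p,d=grab('top','t10');X=cloud(T,d)
m=(X[...,2]>148)&(X[...,2]<170)&(X[...,1]<-90)&(X[...,1]>-370)&(X[...,0]<520)&(X[...,0]>450);print(m.sum(),X[m].mean(0),cv2.minAreaRect(X[m][:,:2].astype(np.float32)))
m=(X[...,2]>96)&(X[...,2]<115)&(abs(X[...,0]-495)<40)&(abs(X[...,1]+65)<40);print('button',m.sum(),np.median(X[m],0) if m.any() else '')
E
```

```text
21.9 [493.58507619 -69.03704591 258.72194585] [-0.07009332  0.54871812 -0.23105375]
128 [ 476.30279852 -174.99527693  159.28660541] ((476.8888854980469, -168.15374755859375), (10.025161743164062, 102.53842163085938), 7.62748908996582)
button 120 [493.16335476 -68.00724442 102.2501206 ]
```

View pics/s10z.png

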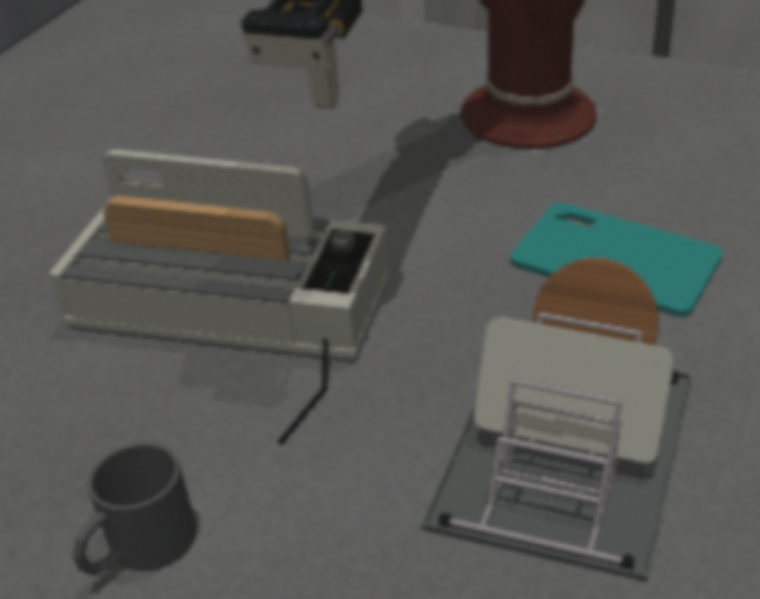

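View pics/t10.png

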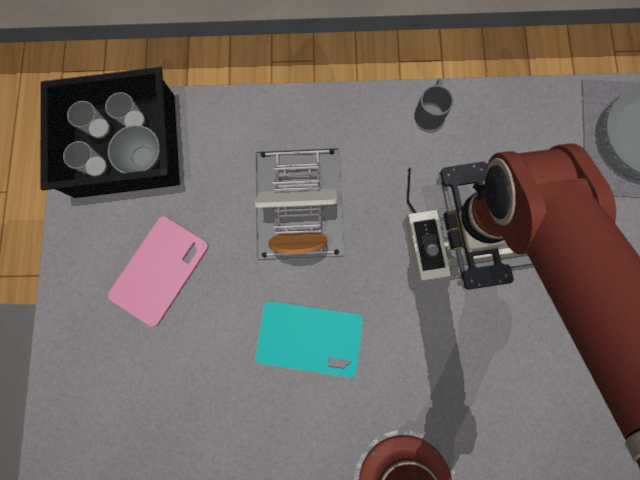

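The board stands upright in slot a with the hand slot uppermost. The button has sprung back, and the plain, round and wooden boards are where they were. The arm is clear of everything.

```bash
python3 -c "
from bench import job_done
print(job_done())"
```

```text
the job is handed in; nothing more can be done
None
```

The white board with the hand slot now stands in the steriliser's free slot a, hand slot uppermost, and the start button has been pressed. The job was handed in at about 22 s of the 61 s allowed.

- **Drawing it out:** I gripped the board's top edge and drew it up along the drainer slope. Above the lip I straightened it against its own tines, so it did not swing into the round board.
- **Standing it in the slot:** It was lowered under grip until the slot floor pushed back with about 6 N, at the height expected for the bottom. Only then was it released. Its top edge measured 159 mm after release, against an expected 160 mm.
- **Pressing start:** The button went down to a hard stop about 6 mm below its top. The force was about 4 N on the spring and 19 N at the stop. It then sprang back to about 102 mm.
- **Last checks:** The final scene and top pictures show the plain, round and wooden boards where they were. The arm was clear, with no contact force to speak of. The two cameras' position readings differed by 1–2 mm, within their calibration, and no check failed.

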